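Breakfast things back on the lazy Susan

TASK

Put the breakfast things back on the lazy Susan without letting it turn from the way it now faces: stand the blue milk jug wholly on the empty blue inlay, its handle pointing straight out over the plate's edge, and the terracotta sugar jar wholly on the empty terracotta inlay. Keep both upright, set them down gently, and leave the honey, jam, mug and teapot undisturbed.

Things in the scene. Friction and masses are not known exactly. Their poses are not given: they have to be found in the camera images.
- stand: Foot of the lazy Susan: round dark-oak disc, 210 mm diameter, fixed to the worktop. Origin: centre of its underside, on the turning axis, z = worktop height 0. It carries the turning plate; nothing of it reaches beyond the plate.
- susan (a joint): Angle of the lazy Susan's plate, rad, counter-clockwise from above, 0 at the start however the plate faces. Light oak, 340 mm diameter, 16 mm thick, top face 40 mm above the worktop. It spins endlessly on a ball bearing, with no detent: about 0.012 N m (0.1 N sideways at an inlay) starts it.
- susan_center (a point): Centre of the plate's top face (brass dot). Turns with the plate: x points to the blue inlay, y to the honey jar's inlay, z up. Four flush round tile inlays, 94 mm in diameter, lie a quarter turn apart, centres 108 mm from the axis: blue and terracotta face each other and are empty; the two cream ones carry the honey and jam jars.
- blue_inlay (a point): Centre of the blue inlay, on the plate's top face. Axes as susan_center: its x points straight outward to the plate's edge, z up.
- terracotta_inlay (a point): Centre of the terracotta inlay, on the plate's top face. Axes as susan_center: its -x points straight outward, z up.
- honey_inlay (a point): Centre of the cream inlay on which the honey jar stands, on the plate's top face. Axes as susan_center (y points outward here).
- jam_inlay (a point): Centre of the cream inlay on which the jam jar stands, on the plate's top face. Axes as susan_center (-y points outward here).
- jug: Blue milk jug with a white band, empty, about 0.26 kg, on the worktop beside the lazy Susan. Origin: centre of its underside; z up; x points to the handle, -x to the lip. 85 mm high, open, wall 3.5 mm; round body 62 mm in diameter from 10 to 66 mm height, 66 mm at the rim, foot 60 mm. Can be gripped across the body from above, fingers closing along its y.
- jug_handle (a point): Outermost point of the jug's handle, 60 mm from the jug's axis along its x, 52 mm above its underside. The handle is a 9 mm round bar in the x-z plane, between 20 and 74 mm height, and reaches 65 mm from the axis.
- sugar: Terracotta sugar jar with a cream band and a cork lid that stays on, about 0.32 kg, on the worktop on the other side of the lazy Susan from the jug. Round; origin: centre of its underside; z up. Body 60 mm in diameter from 6 to 62 mm height, foot 56 mm; lid 52 mm in diameter, top at 84 mm.
- honey: Amber honey jar with a yellow lid, standing on a cream inlay. 62 mm diameter, 80 mm high; origin: centre of its underside. Bystander.
- jam: Dark red jam jar with a white lid, standing on the other cream inlay. 62 mm diameter, 80 mm high; origin: centre of its underside. Bystander.
- mug: Cream mug on the worktop beyond the jug or the sugar jar, 80 mm diameter, 92 mm high, handle to its +y reaching 77 mm from the axis; origin: centre of its underside. Bystander.
- teapot: Cream teapot on the worktop beyond the jug or the sugar jar, 140 mm diameter, 127 mm high, spout to its +x and handle to its -x, each reaching about 115 mm from the axis; origin: centre of its underside. Bystander.
Not all that is in view belongs to the job. What is shaped like the jug but pink or turquoise is not meant.

How it is judged (in metres and radians):
At the end, for the whole second after the job is handed in: Jug upright within 17 mm of the blue inlay's centre, handle within 0.35 rad of straight out; sugar jar upright within 19 mm of the terracotta inlay's; honey and jam upright within 20 mm of theirs; mug and teapot upright within 20 mm of their start; plate within 0.1 rad of its start; all at rest (horizontal distance between jug and blue_inlay below 0.017 m and z of jug in the frame of blue_inlay between -0.006 and 0.006 m and angle between each of jug, sugar, honey, jam, mug, teapot's own z axis and vertical below 0.1 rad and linear speed of each of jug, sugar, honey, jam below 0.02 m/s and angle between the x axis of jug and the x axis of blue_inlay, either way round below 0.35 rad and x of jug_handle in the frame of blue_inlay above 0.03 m and horizontal distance between sugar and terracotta_inlay below 0.019 m and z of sugar in the frame of terracotta_inlay between -0.006 and 0.006 m and horizontal distance between honey and honey_inlay below 0.02 m and z of honey in the frame of honey_inlay between -0.006 and 0.006 m and horizontal distance between jam and jam_inlay below 0.02 m and z of jam in the frame of jam_inlay between -0.006 and 0.006 m and distance of each of mug, teapot from where it was at the start of the episode below 0.02 m and value of joint susan between -0.1 and 0.1 rad and velocity of joint susan between -0.03 and 0.03 rad/s); the robot touches nothing.
It fails at once if the lazy Susan's plate turns more than 0.1 rad (about 6 degrees) either way from where it started (value of joint susan above 0.1 rad or value of joint susan below -0.1 rad).
It fails at once if the jug or the sugar jar is tipped by more than 0.5 rad (angle between any of jug, sugar's own z axis and vertical above 0.5 rad).
It fails at once if the jug or the sugar jar is let go and falls towards the plate from more than 10 mm above it ((contact force between jug and the fingers below 0.1 N and z of jug in the frame of blue_inlay above 0.01 m and horizontal distance between jug and susan_center below 0.2 m and linear speed of jug above 0.1 m/s) or (contact force between sugar and the fingers below 0.1 N and z of sugar in the frame of terracotta_inlay above 0.01 m and horizontal distance between sugar and susan_center below 0.2 m and linear speed of sugar above 0.1 m/s)).
It fails at once if the jug or the sugar jar is pressed or banged on the lazy Susan with more than 45 N (contact force between any of jug, sugar and stand above 45 N).
It fails at once if a bystander is disturbed: the honey or jam jar shifts more than 30 mm or tips more than 0.3 rad, or the mug or teapot shifts more than 20 mm or tips more than 0.3 rad (distance of any of honey, jam from where it was at the start of the episode above 0.03 m or distance of any of mug, teapot from where it was at the start of the episode above 0.02 m or angle between any of honey, jam, mug, teapot's own z axis and vertical above 0.3 rad).
It also fails if it takes over 67 s, if anything falls off the work surface, if the arm or the gripper's body presses on something with over 40 N, if the wrist force passes 120 N, or if a joint passes its speed limit or range.

ROBOT

A 6-joint arm with a two-finger parallel gripper is mounted at the origin on the work surface. World frame = base frame: x ahead of the robot, y to its left, z up, the work surface at z = 0. Lengths are in mm, angles in rad, forces in N, time in s.
With the tool pointing down it reaches from about 350 to 775 mm from the base axis. Payload 7.3 kg.
Tool frame: the origin (TCP) lies at the very end of the fingers, on their centre line; the grasp point (between the pads) lies behind it (bot.grip_point_offset is the z of the grasp point in the tool frame, in mm); z points along the fingers, y is the line along which they close (so a half turn about z gives the same grasp; the last joint's range is limited). The gripper opens to 92 mm and grips with 3 to 60 N. Pads are 19 mm wide; open, the fingers measure 130 mm over their backs; the gripper's body (75 mm by 190 mm) begins 47 mm behind the grasp point.
Start: joints at [-1.353, 0.342, 1.524, -0, 1.275, -0.146], TCP at [186.833, -490.651, 226.741] pointing down, gripper open.
Joint ranges: [-2.53, 2.53], [-0.77, 2.02], [0.04, 2.7], [-1, 4.14], [0.28, 2.66], [-3.11, 3.11]. Speed limits (rad/s): [2.57, 2.57, 3.14, 3.14, 3.14, 3.14].

INTERFACE

Orientations are given as [roll, pitch, yaw] about the fixed x, y, z axes, in that order (R = Rz(yaw) Ry(pitch) Rx(roll)).
In Python, from plant import bot gives the robot as it stands. The module is installed in compiled form; this text tells all that it offers.
- The arm moves only by the shell command python3 -m crank 'ROWS'. ROWS is JSON, a list that holds one entry, the list of rows, each a list of 5 numbers: the opening, from 0 (shut) to 1 (fully open), then the shift along the tool's x, y, z in cm, then the turn about the tool's z in degrees. In form: [[[claw, x, y, z, turn], ...]]. A call has exactly 10 rows; each row is the pose to reach, as a shift and turn from the pose commanded when the call began, along the tool's axes at that moment; what a row does not reach only later rows make up. A row lasts 1/10 s, in which the tool goes at most 50 mm and 8.59 degrees, less where a joint would pass 70% of its speed; a pose out of reach is approached as far as the arm can. A call with a gripper value outside its range is refused whole. The fingers move at their own pace and stop on an object; the grip force is fixed at half the most. Time passes only in rows, so rows that repeat a pose let the fingers close, or fill a call up. It gives the time, the measured TCP pose, the force, the opening and the grip force at its end, in the units of the state.
- bot.get_obs(): the state, without advancing time (a new reading comes with each control period).
- bot.capture(name): name is "scene" or "top" or "wrist"; returns (picture, depth): 420x560x3 uint8, red, green, blue; 420x560 float32, mm along the optical axis (not along the pixel's ray), 0 where there is no reading.
- bot.calibration(name): a dict with "vertical_fov" (degrees; the focal length in pixels is half the picture's height over the tangent of half this angle, whatever the lens; pixels are square), "cx", "cy" (the principal point, pixels), "rvec" (rotation vector, rad) and "tvec" (3), from world to camera coordinates, as OpenCV has them; the wrist camera has in their place "tool_from_camera" (4x4, takes a point from camera to tool coordinates, whose origin is the TCP and whose axes are the flange's). Camera axes: x right, y down, z forward; pixel columns grow to the right and rows downward; lengths in mm; the calibration is good to about 2 mm. A picture is of the moment at which its call begins: read the wrist's pose just before it. calibration takes no time and is no camera call.
- bot.close_job(): hands the job in; it is judged then, once.
The state is a dict: "time": time; "joint_positions": joint angles; "dq": joint speeds; "tau": joint torques, N m; "tool_pos": TCP position; "tcp_rot": TCP orientation; "contact_force": force on the tool from outside, world axes, zero at the start; "moment": the same for the moment, N m; "grip_width": finger opening in mm; "finger_force": force on a finger pad.
Only numpy, scipy, OpenCV 4.12 (cv2) and the standard library are available. Lean on these libraries where they do the work, as an engineer would, in place of code of your own. Each camera call takes 0.05 s, during which the arm holds its last target. There are 200 camera calls.

## Working session

There is one attempt and no reset: what is moved stays moved. The work goes in short steps, Python scripts to look and compute and a shell command to move; the robot and the scene stay as the last step left them, time stands still between calls to the robot, and variables do not carry over. Pictures are saved under pics/ and viewed, at most 10 in all, crops included, and the job is handed in when it is done.

```bash
mkdir -p pics; python3 - <<'E'
from plant import bot
import cv2,numpy as np
o=bot.get_obs();print({k:np.round(v,3).tolist() for k,v in o.items()},bot.grip_point_offset)
for n in("top","scene"):
    p,d=bot.capture(n);np.savez(f"pics/{n}0.npz",p=p,d=d);cv2.imwrite(f"pics/{n}0.png",p[:,:,::-1]);print(n,bot.calibration(n))
print(bot.calibration("wrist"))
E
```

```text
{'time': 0.0, 'joint_positions': [-1.353, 0.343, 1.525, -0.0, 1.275, -0.146], 'dq': [-0.001, 0.0, -0.001, 0.0, 0.002, -0.001], 'tau': [-0.003, -43.125, -24.422, 0.071, 0.056, -0.0], 'tool_pos': [186.716, -490.24, 226.041], 'tcp_rot': [-3.14, -0.0, 0.364], 'contact_force': [0.666, 0.291, 0.278], 'moment': [-0.008, -0.022, -0.042], 'finger_force': 0.0, 'grip_width': 91.952} -18.8
top {'vertical_fov': 53.390379976714925, 'cx': 286.04331650998574, 'cy': 211.21222928518335, 'rvec': array([ 2.18217369, -2.15315734,  0.11805965]), 'tvec': array([  52.40849813,  503.06385007, 1387.88454159])}
scene {'vertical_fov': 46.0617895275321, 'cx': 281.0613304566454, 'cy': 221.76506586008253, 'rvec': array([ 0.93205731,  2.37428563, -1.16972638]), 'tvec': array([ 335.06711551, -155.17984831, 1989.37426934])}
{'vertical_fov': 66.578616505091, 'cx': 278.3670051622739, 'cy': 213.0816355535487, 'tool_from_camera': array([[ 2.14042536e-04, -9.54179269e-01, -2.99235488e-01,
         8.12095364e+01],
       [ 9.99999664e-01,  4.41076960e-04, -6.91174797e-04,
        -8.75232482e-01],
       [ 7.91490542e-04, -2.99235239e-01,  9.54179043e-01,
        -1.58278264e+02],
       [ 0.00000000e+00,  0.00000000e+00,  0.00000000e+00,
         1.00000000e+00]])}
```

View pics/top0.png

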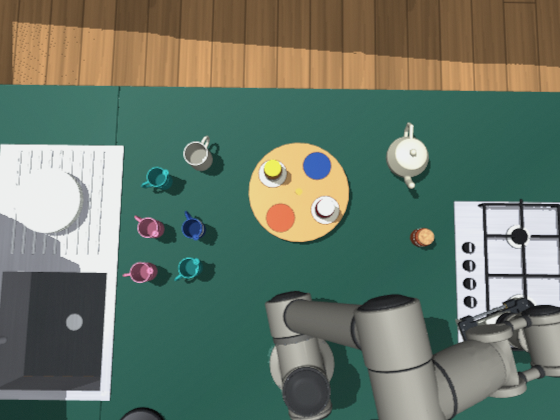

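View pics/scene0.png

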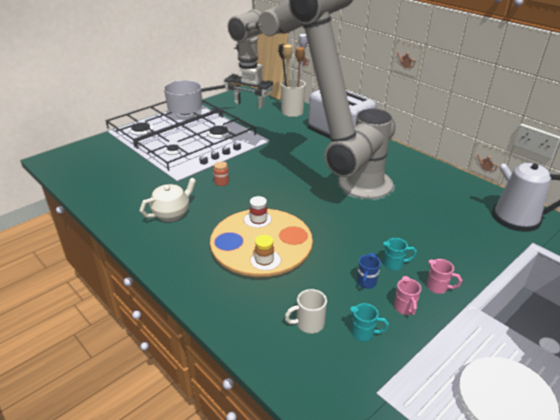

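The top view shows the jug at about (193,228), the sugar at (423,237), the blue inlay at (317,166), the terracotta inlay at (280,218), the honey at (273,171) and the jam at (326,209). The scene view agrees: the navy jug is at (369,270) and the sugar at (221,174).

```bash
cat > h.py <<'E'
from plant import bot
import cv2,numpy as np
def cam(n,o=None):
    c=bot.calibration(n);f=210/np.tan(np.radians(c["vertical_fov"]/2))
    if n=="wrist":
        from scipy.spatial.transform import Rotation as Ro
        T=np.eye(4);T[:3,:3]=Ro.from_euler("xyz",o["tcp_rot"]).as_matrix();T[:3,3]=o["tool_pos"]
        T=T@c["tool_from_camera"];R=T[:3,:3];C=T[:3,3]
    else:
        R=cv2.Rodrigues(c["rvec"])[0].T;C=-R@c["tvec"]
    return f,c["cx"],c["cy"],R,C
def rays(uv,n,o=None):
    f,cx,cy,R,C=cam(n,o);uv=np.atleast_2d(uv).astype(float)
    return C,np.c_[(uv[:,0]-cx)/f,(uv[:,1]-cy)/f,np.ones(len(uv))]@R.T
def onplane(uv,z,n,o=None):
    C,r=rays(uv,n,o);return (C+r*((z-C[2])/r[:,2])[:,None])[:,:2]
def cloud(m,d,n,o=None):
    v,u=np.nonzero(m&(d>0));C,r=rays(np.c_[u,v],n,o);return C+r*d[v,u][:,None]
def hsv(p):return cv2.cvtColor(p,cv2.COLOR_RGB2HSV)
def circ(P):
    A=np.c_[2*P,np.ones(len(P))];s=np.linalg.lstsq(A,(P**2).sum(1),rcond=None)[0];return s[:2],np.sqrt(s[2]+s[:2]@s[:2])
E
python3 - <<'E'
from h import *
a=np.load("pics/top0.npz");p,d=a["p"],a["d"];h=hsv(p);H,S,V=[h[...,i].astype(int) for i in range(3)]
def win(u0,u1,v0,v1):
    m=np.zeros(H.shape,bool);m[v0:v1,u0:u1]=1;return m
bl=(H>105)&(H<130)&(S>120); te=((H<12)|(H>172))&(S>140)&(V>120)
mb=bl&win(297,338,146,187); mt=te&win(262,300,200,238)
out={}
for n,m in(("blue",mb),("terr",mt)):
    v,u=np.nonzero(m);c=onplane([u.mean(),v.mean()],40,"top")[0];out[n]=c
    (cc,r,_)=cv2.fitEllipse(max(cv2.findContours(m.astype(np.uint8),0,1)[0],key=len));print(n,c,m.sum(),onplane(cc,40,"top"),r,np.median(d[m]))
pl=(H>12)&(H<25)&(S>90)&win(245,355,140,246)
hull=cv2.convexHull(max(cv2.findContours(pl.astype(np.uint8),0,1)[0],key=len)); print("plate",onplane(cv2.fitEllipse(hull)[0],38,"top"))
ax=out["blue"]-out["terr"];print("mid",(out["blue"]+out["terr"])/2,np.linalg.norm(ax),"yaw deg",np.degrees(np.arctan2(ax[1],ax[0])))
for n,w in(("jug",win(178,210,205,245)),("sugar",win(406,440,222,252)),("honey",win(258,290,155,188)),("jam",win(310,342,194,226))):
    P=cloud(w,d,"top");z0=55 if n in("honey","jam") else 12
    P=P[P[:,2]>z0];print(n,len(P),P[:,2].max().round(1),P.mean(0).round(1), P.min(0).round(),P.max(0).round())
    for zl,zh in((55,80),(72,95),(105,130)):
        Q=P[(P[:,2]>zl)&(P[:,2]<zh)]
        if len(Q)>8:
            (c,r)=cv2.minEnclosingCircle(Q[:,:2].astype(np.float32));print("  ",zl,len(Q),np.round(c,1),round(r,1),circ(Q[:,:2]))
crop=np.hstack([cv2.resize(p[200:250,170:220],(400,400),interpolation=cv2.INTER_CUBIC),cv2.resize(p[212:262,398:448],(400,400),interpolation=cv2.INTER_CUBIC)])
cv2.imwrite("pics/crop0.png",crop[:,:,::-1])
E
```

```text
blue [658.59904771 -42.35196227] 547 [[658.60496004 -42.35694947]] (25.361452102661133, 25.664743423461914) 1417.2723
terr [479.89928189  79.09468088] 617 [[479.87382293  79.0940649 ]] (27.01775550842285, 27.278894424438477) 1398.6818
plate [[566.37140804  18.20772297]]
mid [569.2491648  18.3713593] 216.06224435315187 yaw deg -34.20052807261067
jug 295 90.2 [441.4 366.5  62.6] [399. 330.  13.] [495. 395.  90.]
   55 82 [450.1 367.6] 49.3 (array([448.57319164, 362.93643725]), np.float64(32.801275243502516))
   72 145 [444.6 367.3] 49.7 (array([441.17336099, 363.06691978]), np.float64(33.17203774549384))
sugar 350 91.8 [ 418.3 -386.4   69.2] [ 390. -421.   12.] [ 450. -364.   92.]
   55 101 [ 419.6 -394. ] 30.3 (array([ 419.48611044, -392.98199126]), np.float64(25.13561366044552))
   72 211 [ 419.3 -394.6] 26.5 (array([ 419.57075225, -393.95692263]), np.float64(18.69005296547047))
honey 323 127.9 [625.4 103.2 109.7] [600.  74.  56.] [658. 134. 128.]
   55 26 [619.8 102.6] 28.6 (array([631.45046153, 103.85714942]), np.float64(30.905726106711906))
   72 61 [630.5 104.4] 31.1 (array([631.48519848, 103.99977743]), np.float64(29.497901113926943))
   105 233 [631.8 104. ] 27.6 (array([630.76989597, 103.68341016]), np.float64(19.62980830428124))
jam 314 128.1 [503.4 -63.4 110.9] [476. -96.  58.] [537. -35. 128.]
   55 22 [501.5 -58.8] 29.3 (array([507.488737  , -67.10847079]), np.float64(31.287329546103237))
   72 55 [506.8 -66. ] 31.0 (array([507.24943504, -66.71927385]), np.float64(29.586277376673426))
   105 234 [507.2 -66.3] 27.1 (array([507.01818148, -66.35513153]), np.float64(19.362347769679243))
```

View pics/crop0.png

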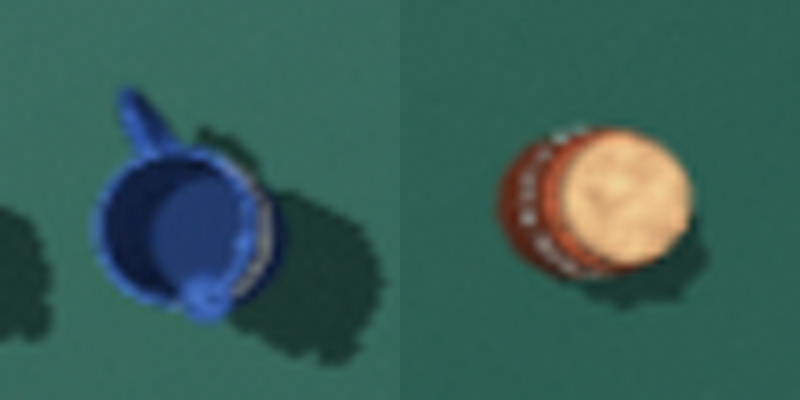

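The crop shows the jug rim's centre at about (191.9,228.4), its handle tip at (186,211.5) pointing to the upper left, and its lip at (195.9,237.5). The sugar lid's centre is at about (426.4,236.8). I'll refine these with the wrist camera.

```bash
python3 - <<'E'
from h import *
j=onplane([191.9,228.4],85,"top")[0];t=onplane([186.2,211.8],56,"top")[0];l=onplane([195.9,237.2],84,"top")[0]
s=onplane([426.4,236.8],84,"top")[0]
an=lambda v:np.degrees(np.arctan2(v[1],v[0]))
print(j,t,l,an(t-j),np.linalg.norm(t-j),an(j-l),s)
E
```

```text
[436.12748736 362.60397027] [492.74705438 390.00647293] [407.95033048 348.87701508] 25.825860694080855 62.90208678070854 25.973773345194054 [ 419.18532204 -395.3966388 ]
```

```bash
python3 -m crank '[[[1,1.5,0,0,0],[1,4.5,-0.1,0,0],[1,8,-0.2,0,0],[1,12,-0.3,0,0],[1,16,-0.4,0,0],[1,20,-0.5,0,0],[1,23,-0.6,0,0],[1,24.5,-0.6,0,0],[1,25,-0.6,0,0],[1,25,-0.6,0,0]]]'
python3 - <<'E'
from h import *
o=bot.get_obs();p,d=bot.capture("wrist");cv2.imwrite("pics/w1.png",p[:,:,::-1]);np.savez("pics/w1.npz",p=p,d=d,o=np.r_[o["tool_pos"],o["tcp_rot"]])
print(o["tool_pos"],o["tcp_rot"])
E
```

```text
time: 1.1
tool_pos: [418.3, -395.9, 226.5]
tcp_rot: [-3.141, 0.001, 0.364]
contact_force: [-0.8, -0.6, 0.9]
grip_width: 91.7
finger_force: 0.0
[ 418.30248188 -395.93276587  226.50384473] [-3.14127180e+00  5.04424280e-04  3.64447258e-01]
```

View pics/w1.png

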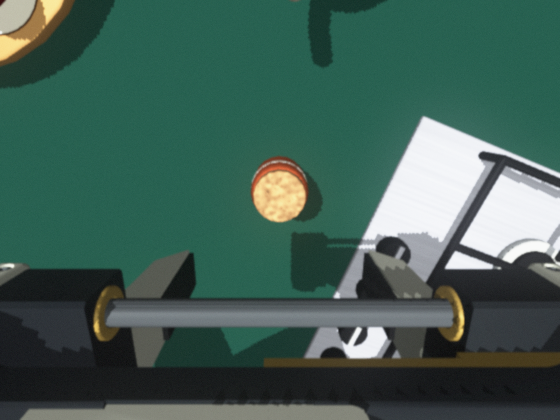

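The wrist view has the sugar lid centred at about (279.5,195), between the fingers at columns 190 and 370.

```bash
python3 - <<'E'
from h import *
a=np.load("pics/w1.npz");p=a["p"];o=dict(tool_pos=a["o"][:3],tcp_rot=a["o"][3:])
h=hsv(p);m=((h[...,0]>10)&(h[...,0]<25)&(h[...,2]>150)&(h[...,1]>60));m[:160]=0;m[230:]=0;m[:,:240]=0;m[:,320:]=0
c=max(cv2.findContours(m.astype(np.uint8),0,1)[0],key=len);e=cv2.fitEllipse(cv2.convexHull(c));print(e)
print(onplane(e[0],84,"wrist",o))
E
```

```text
((279.03509521484375, 195.43374633789062), (51.89448165893555, 52.55501174926758), 119.70537567138672)
[[ 422.5456121  -393.78440573]]
```

```bash
python3 -m crank '[[[1,0.3,0,1,0],[1,0.3,0,3.5,0],[1,0.3,0,6.5,0],[1,0.3,0,9.5,0],[1,0.3,0,12.5,0],[1,0.3,0,15.5,0],[1,0.3,0,18,0],[1,0.3,0,19.5,0],[1,0.3,0,20,0],[1,0.3,0,20,0]]]'; python3 -m crank '[[[0.6,0,0,0,0],[0.5,0,0,0,0],[0.4,0,0,0,0],[0.4,0,0,0,0],[0.3,0,0,0,0],[0.3,0,0,0,0],[0.3,0,0,0,0],[0.3,0,0,0,0],[0.3,0,0,0,0],[0.3,0,0,0,0]]]'
```

```text
time: 2.15
tool_pos: [420.2, -395.1, 26.0]
tcp_rot: [-3.14, 0.001, 0.363]
contact_force: [-0.6, 0.2, -0.8]
grip_width: 91.9
finger_force: 0.0
time: 3.15
tool_pos: [421.4, -395.3, 27.2]
tcp_rot: [3.141, -0.0, 0.364]
contact_force: [0.2, 0.5, 5.7]
grip_width: 59.5
finger_force: 30.0
```

```bash
python3 -m crank '[[[0.3,0,0,-0.5,0],[0.3,0,0,-2,0],[0.3,0,0,-4,0],[0.3,0,0,-6.5,0],[0.3,0,0,-9,0],[0.3,0,0,-11.5,0],[0.3,0,0,-13.5,0],[0.3,0,0,-14.5,0],[0.3,0,0,-15,0],[0.3,0,0,-15,0]]]'; python3 -m crank '[[[0.3,0.4,-0.7,0,0],[0.3,1.2,-2.2,0,0],[0.3,2.3,-4.4,0,0],[0.3,3.8,-7.2,0,0],[0.3,5.3,-10,0,0],[0.3,6.8,-12.8,0,0],[0.3,8.3,-15.6,0,0],[0.3,9.8,-18.4,0,0],[0.3,11.3,-21.2,0,0],[0.3,12.8,-24,0,0]]]'
python3 -m crank '[[[0.3,1.5,-2.8,0,0],[0.3,3,-5.6,0,0],[0.3,4.5,-8.4,0,0],[0.3,6,-11.2,0,0],[0.3,7.3,-13.8,0,0],[0.3,8.4,-15.9,0,0],[0.3,9.1,-17.2,0,0],[0.3,9.5,-17.9,0,0],[0.3,9.6,-18.2,0,0],[0.3,9.6,-18.2,0,0]]]'
```

```text
time: 4.15
tool_pos: [420.9, -394.7, 176.2]
tcp_rot: [-3.141, 0.0, 0.364]
contact_force: [0.2, 0.1, -4.7]
grip_width: 59.3
finger_force: 30.0
time: 5.15
tool_pos: [454.5, -122.4, 176.2]
tcp_rot: [-3.14, 0.001, 0.364]
contact_force: [-0.2, 0.1, -4.6]
grip_width: 59.4
finger_force: 30.0
time: 6.15
tool_pos: [479.8, 79.3, 176.5]
tcp_rot: [-3.142, 0.001, 0.364]
contact_force: [0.1, 0.5, -4.2]
grip_width: 59.5
finger_force: 30.0
```

```bash
python3 - <<'E'
from h import *
o=bot.get_obs();p,d=bot.capture("wrist");cv2.imwrite("pics/w2.png",p[:,:,::-1]);np.savez("pics/w2.npz",p=p,d=d,o=np.r_[o["tool_pos"],o["tcp_rot"]])
print(o["tool_pos"],o["tcp_rot"],o["finger_force"])
E
```

```text
[479.76130089  79.29679824 176.46683354] [-3.14151955e+00  7.23386529e-04  3.64384900e-01] 29.999140771105886
```

View pics/w2.png

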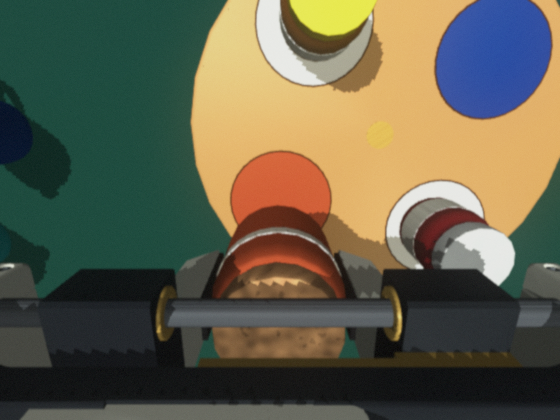

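The wrist view shows the sugar held upright over the terracotta inlay, whose visible circle is near (281,200). The brass dot is at (380,134) and the blue inlay at (493,57). I'll cross-check the plate pose.

```bash
python3 - <<'E'
from h import *
a=np.load("pics/w2.npz");p=a["p"];o=dict(tool_pos=a["o"][:3],tcp_rot=a["o"][3:])
h=hsv(p);m=((h[...,0]>105)&(h[...,0]<130)&(h[...,1]>120));m[:,:420]=0
c=max(cv2.findContours(m.astype(np.uint8),0,1)[0],key=len);e=cv2.fitEllipse(c);print(e)
b=onplane(e[0],40,"wrist",o)[0];k=onplane([380,134.5],40,"wrist",o)[0];v=b-k
T=onplane([[231,197],[331,197],[281,151],[241,170],[322,170]],40,"wrist",o)
print(b,k,np.linalg.norm(v),np.degrees(np.arctan2(v[1],v[0])),circ(T))
E
```

```text
((493.0191955566406, 56.49177169799805), (104.02078247070312, 127.35221862792969), 37.6418571472168)
[661.1609932  -42.50078274] [570.27896672  17.51158732] 108.90834355599117 -33.438085740567715 (array([480.689302  ,  77.98687364]), np.float64(47.84709547413271))
```

```bash
python3 -m crank '[[[0.3,0,0.1,0.5,0],[0.3,0,0.1,1.8,0],[0.3,0,0.1,3.6,0],[0.3,0,0.1,5.4,0],[0.3,0,0.1,7.2,0],[0.3,0,0.1,8.8,0],[0.3,0,0.1,9.8,0],[0.3,0,0.1,10.3,0],[0.3,0,0.1,10.5,0],[0.3,0,0.1,10.5,0]]]'; python3 -m crank '[[[0.3,0,0,0.05,0],[0.3,0,0,0.1,0],[0.3,0,0,0.15,0],[0.3,0,0,0.2,0],[0.3,0,0,0.25,0],[0.3,0,0,0.3,0],[0.3,0,0,0.35,0],[0.3,0,0,0.4,0],[0.3,0,0,0.4,0],[0.3,0,0,0.4,0]]]'
```

```text
time: 7.2
tool_pos: [481.0, 78.0, 71.9]
tcp_rot: [3.141, -0.0, 0.364]
contact_force: [0.6, 0.1, -4.4]
grip_width: 59.5
finger_force: 30.0
time: 8.2
tool_pos: [480.7, 78.1, 67.7]
tcp_rot: [3.142, 0.0, 0.364]
contact_force: [-0.2, 0.3, -3.6]
grip_width: 59.4
finger_force: 30.0
```

```bash
python3 -m crank '[[[0.3,0,0,0.02,0],[0.3,0,0,0.04,0],[0.3,0,0,0.06,0],[0.3,0,0,0.08,0],[0.3,0,0,0.1,0],[0.3,0,0,0.12,0],[0.3,0,0,0.14,0],[0.3,0,0,0.14,0],[0.3,0,0,0.14,0],[0.3,0,0,0.14,0]]]'
```

```text
time: 9.2
tool_pos: [480.9, 78.3, 67.1]
tcp_rot: [3.141, -0.001, 0.364]
contact_force: [-3.1, 1.0, 8.0]
grip_width: 59.1
finger_force: 30.0
```

```bash
python3 -m crank '[[[0.3,0,0,-0.05,0],[0.3,0,0,-0.05,0],[0.6,0,0,-0.05,0],[0.64,0,0,-0.05,0],[0.66,0,0,-0.05,0],[0.68,0,0,-0.05,0],[0.72,0,0,-0.05,0],[0.8,0,0,-0.05,0],[0.9,0,0,-0.05,0],[1,0,0,-0.05,0]]]'; python3 -m crank '[[[1,0,0,0,0],[1,0,0,-0.5,0],[1,0,0,-2,0],[1,0,0,-4,0],[1,0,0,-6.5,0],[1,0,0,-9,0],[1,0,0,-11.5,0],[1,0,0,-13.5,0],[1,0,0,-14.5,0],[1,0,0,-15,0]]]'
python3 - <<'E'
from h import *
o=bot.get_obs();p,d=bot.capture("wrist");cv2.imwrite("pics/w3.png",p[:,:,::-1]);np.savez("pics/w3.npz",p=p,d=d,o=np.r_[o["tool_pos"],o["tcp_rot"]])
h=hsv(p);m=((h[...,0]>105)&(h[...,0]<130)&(h[...,1]>120));m[:,:400]=0
c=max(cv2.findContours(m.astype(np.uint8),0,1)[0],key=len);e=cv2.fitEllipse(c);print(e,o["tool_pos"])
print(onplane(e[0],40,"wrist",o)[0])
E
```

```text
time: 10.2
tool_pos: [480.7, 78.1, 66.7]
tcp_rot: [3.141, 0.0, 0.364]
contact_force: [0.4, 0.2, 0.3]
grip_width: 85.1
finger_force: 0.0
time: 11.2
tool_pos: [480.9, 78.1, 217.7]
tcp_rot: [3.141, -0.001, 0.364]
contact_force: [0.2, -0.7, 0.7]
grip_width: 91.8
finger_force: 0.0
((463.53265380859375, 64.61679077148438), (91.0245361328125, 109.93772888183594), 33.91382598876953) [480.90370557  78.13177725 217.72246209]
[661.34489324 -42.56854469]
```

View pics/w3.png

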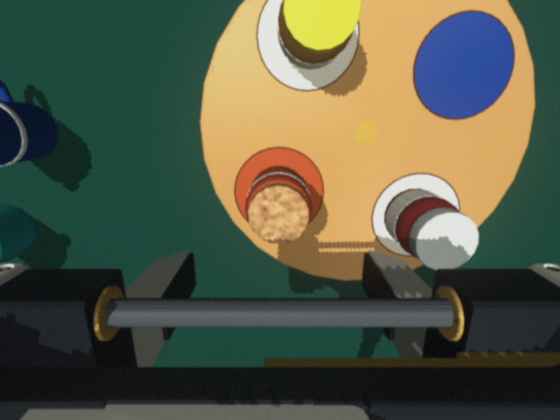

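The sugar lid is at about (278,213), concentric within the terracotta inlay, and the plate has not moved. The jug is next.

```bash
python3 -m crank '[[[1,0.3,-1.2,0,0],[1,0.9,-4,0,-1],[1,1.6,-7.5,0,-2],[1,2.5,-11.5,0,-3],[1,3.4,-16,0,-4],[1,4.3,-20.5,0,-5],[1,5.2,-24.5,0,-5],[1,5.8,-27,0,-5],[1,6,-28.1,0,-5],[1,6,-28.1,0,-5]]]'
python3 - <<'E'
from h import *
o=bot.get_obs();p,d=bot.capture("wrist");cv2.imwrite("pics/w4.png",p[:,:,::-1]);np.savez("pics/w4.npz",p=p,d=d,o=np.r_[o["tool_pos"],o["tcp_rot"]])
print(o["tool_pos"],o["tcp_rot"])
E
```

```text
time: 12.25
tool_pos: [435.7, 363.1, 215.5]
tcp_rot: [3.141, 0.002, 0.453]
contact_force: [-0.2, 1.0, -1.5]
grip_width: 91.7
finger_force: 0.0
[435.6664329  363.0965344  215.54394468] [3.14131023e+00 2.16669997e-03 4.53349199e-01]
```

View pics/w4.png

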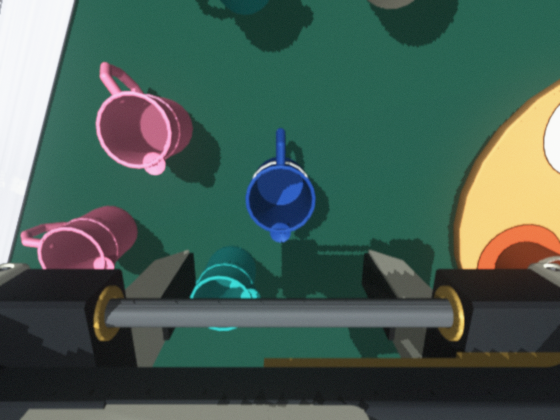

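The blue jug is aligned with the tool: rim centre about (281,199), handle tip (281,131), lip (281,240). The turquoise jug's rim is at about (222,305) and the near pink jug's at about (72,255).

```bash
python3 - <<'E'
from h import *
a=np.load("pics/w4.npz");o=dict(tool_pos=a["o"][:3],tcp_rot=a["o"][3:])
y=o["tcp_rot"][2];X=np.array([np.cos(y),np.sin(y)]);Y=np.array([np.sin(y),-np.cos(y)])
P=onplane([[247,199],[315,199],[281,232.5],[281,165.5],[281,199],[222,302],[142,130],[72,258]],85,"wrist",o)
for q in P: e=q-o["tool_pos"][:2];print(q.round(1),(e@X).round(1),(e@Y).round(1))
E
```

```text
[426.2 392.2] 4.2 -30.3
[454.  335.2] 4.2 33.1
[410.1 349. ] -29.2 1.5
[468.2 377.5] 35.6 1.3
[440.1 363.7] 4.2 1.4
[314. 370.] -106.3 -59.5
[442.8 500.5] 66.6 -120.4
[295.  523.2] -56.3 -205.5
```

```bash
python3 -m crank '[[[1,0.3,0.1,1,0],[1,0.3,0.1,3.5,0],[1,0.3,0.1,6.5,0],[1,0.3,0.1,9.5,0],[1,0.3,0.1,12.5,0],[1,0.3,0.1,15,0],[1,0.3,0.1,17.2,0],[1,0.3,0.1,18.5,0],[1,0.3,0.1,18.9,0],[1,0.3,0.1,18.9,0]]]'; python3 -m crank '[[[0.6,0,0,0,0],[0.5,0,0,0,0],[0.4,0,0,0,0],[0.4,0,0,0,0],[0.3,0,0,0,0],[0.3,0,0,0,0],[0.3,0,0,0,0],[0.3,0,0,0,0],[0.3,0,0,0,0],[0.3,0,0,0,0]]]'; python3 -m crank '[[[0.3,0,0,-0.5,0],[0.3,0,0,-2,0],[0.3,0,0,-4,0],[0.3,0,0,-6.5,0],[0.3,0,0,-9,0],[0.3,0,0,-11.5,0],[0.3,0,0,-14,0],[0.3,0,0,-15.5,0],[0.3,0,0,-16,0],[0.3,0,0,-16,0]]]'
```

```text
time: 13.3
tool_pos: [440.2, 361.9, 27.7]
tcp_rot: [3.141, 0.0, 0.45]
contact_force: [-0.3, 0.6, 0.6]
grip_width: 92.0
finger_force: 0.0
time: 14.3
tool_pos: [440.1, 363.0, 28.3]
tcp_rot: [-3.141, -0.001, 0.451]
contact_force: [-2.2, 2.3, 4.6]
grip_width: 62.7
finger_force: 29.5
time: 15.3
tool_pos: [439.9, 362.2, 187.7]
tcp_rot: [3.141, 0.0, 0.451]
contact_force: [0.5, 0.7, -3.8]
grip_width: 62.7
finger_force: 29.7
```

```bash
python3 -m crank '[[[0.3,0,0.7,0,1],[0.3,0.1,2.2,0,3],[0.3,0.2,4.4,0,6],[0.3,0.3,7.4,0,10],[0.3,0.5,10.6,0,14],[0.3,0.6,13.8,0,18],[0.3,0.8,17,0,22],[0.3,0.9,20.2,0,26],[0.3,1.1,23.4,0,30],[0.3,1.2,26,0,34]]]'
python3 - <<'E'
from h import *
o=bot.get_obs();y=np.radians(25.85-34);e=np.array([659.8,-42.4])-(np.array([440,362.3])+12*np.array([.8999,.436])+260*np.array([.436,-.8999]))
print(o["tool_pos"],o["tcp_rot"],e@[np.cos(y),np.sin(y)],e@[np.sin(y),-np.cos(y)])
E
```

```text
time: 16.3
tool_pos: [564.6, 130.6, 186.8]
tcp_rot: [3.14, 0.001, -0.149]
contact_force: [0.3, -0.5, -2.3]
grip_width: 62.2
finger_force: 29.7
[564.59437792 130.58344716 186.80740652] [ 3.14045429e+00  1.27400566e-03 -1.48504347e-01] 119.61996454496642 160.62229292256092
```

```bash
python3 -m crank '[[[0.3,1.8,2.4,0,4],[0.3,3.6,4.8,0,8],[0.3,5.4,7.2,0,12],[0.3,7.2,9.6,0,16],[0.3,8.8,11.8,0,19],[0.3,10.2,13.7,0,22],[0.3,11.2,15.1,0,24.5],[0.3,11.8,15.8,0,25.6],[0.3,12,16.1,0,26],[0.3,12,16.1,0,26]]]'
python3 - <<'E'
from h import *
o=bot.get_obs();p,d=bot.capture("wrist");cv2.imwrite("pics/w5.png",p[:,:,::-1])
p2,_=bot.capture("top");cv2.imwrite("pics/t5.png",p2[:,:,::-1])
print(o["tool_pos"],o["tcp_rot"])
E
```

```text
time: 17.3
tool_pos: [659.8, -42.6, 187.5]
tcp_rot: [3.141, 0.001, -0.596]
contact_force: [-1.1, 0.2, -2.3]
grip_width: 62.8
finger_force: 29.7
[659.79892877 -42.57167509 187.49722382] [ 3.14139636e+00  6.40350054e-04 -5.96022055e-01]
```

View pics/w5.png

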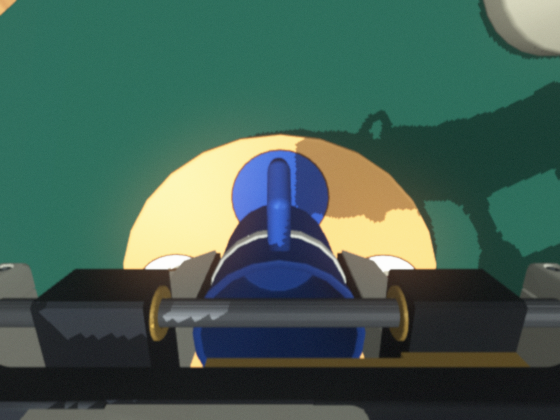

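The jug is centred over the blue inlay (column 280), with its handle pointing straight outward at (280,160). I'll lower it now.

```bash
python3 -m crank '[[[0.3,0,0,0.5,0],[0.3,0,0,1.8,0],[0.3,0,0,3.6,0],[0.3,0,0,5.6,0],[0.3,0,0,7.6,0],[0.3,0,0,9.4,0],[0.3,0,0,10.8,0],[0.3,0,0,11.4,0],[0.3,0,0,11.6,0],[0.3,0,0,11.6,0]]]'; python3 -m crank '[[[0.3,0,0,0.05,0],[0.3,0,0,0.1,0],[0.3,0,0,0.15,0],[0.3,0,0,0.2,0],[0.3,0,0,0.25,0],[0.3,0,0,0.3,0],[0.3,0,0,0.33,0],[0.3,0,0,0.35,0],[0.3,0,0,0.35,0],[0.3,0,0,0.35,0]]]'
```

```text
time: 18.4
tool_pos: [660.3, -42.7, 72.1]
tcp_rot: [-3.141, -0.001, -0.596]
contact_force: [-0.2, -0.0, -2.0]
grip_width: 62.7
finger_force: 29.7
time: 19.4
tool_pos: [660.0, -42.6, 68.4]
tcp_rot: [-3.142, -0.0, -0.596]
contact_force: [0.0, 0.7, -2.1]
grip_width: 62.6
finger_force: 29.7
```

```bash
python3 -m crank '[[[0.3,0,0,0.02,0],[0.3,0,0,0.04,0],[0.3,0,0,0.06,0],[0.3,0,0,0.08,0],[0.3,0,0,0.1,0],[0.3,0,0,0.12,0],[0.3,0,0,0.12,0],[0.3,0,0,0.12,0],[0.3,0,0,0.12,0],[0.3,0,0,0.12,0]]]'
```

```text
time: 20.4
tool_pos: [660.3, -42.5, 68.2]
tcp_rot: [-3.141, -0.001, -0.596]
contact_force: [-2.7, 0.4, 5.9]
grip_width: 62.7
finger_force: 29.4
```

```bash
python3 -m crank '[[[0.3,0,0,-0.04,0],[0.3,0,0,-0.04,0],[0.64,0,0,-0.04,0],[0.68,0,0,-0.04,0],[0.7,0,0,-0.04,0],[0.72,0,0,-0.04,0],[0.76,0,0,-0.04,0],[0.84,0,0,-0.04,0],[0.94,0,0,-0.04,0],[1,0,0,-0.04,0]]]'; python3 -m crank '[[[1,0,0,0,0],[1,0,0,0,0],[1,0,0,-1,0],[1,0,0,-3,0],[1,0,0,-5.5,0],[1,0,0,-8.5,0],[1,0,0,-11.5,0],[1,0,0,-14,0],[1,0,0,-15.5,0],[1,0,0,-16,0]]]'; python3 -m crank '[[[1,-1,0,0,0],[1,-3,0,-1,0],[1,-6,0,-2,0],[1,-9.5,0,-3,0],[1,-13,0,-4,0],[1,-16,0,-5,0],[1,-18.5,0,-5,0],[1,-19.5,0,-5,0],[1,-20,0,-5,0],[1,-20,0,-5,0]]]'
python3 - <<'E'
from h import *
o=bot.get_obs();p,d=bot.capture("wrist");p2,_=bot.capture("scene");cv2.imwrite("pics/end.png",np.hstack([cv2.resize(p,(400,300)),cv2.resize(p2[150:350,100:400],(400,300))])[:,:,::-1])
cv2.imwrite("pics/w6.png",p[:,:,::-1]);np.savez("pics/w6.npz",p=p,d=d,o=np.r_[o["tool_pos"],o["tcp_rot"]])
E
```

```text
time: 21.4
tool_pos: [660.0, -42.7, 67.3]
tcp_rot: [3.141, 0.0, -0.596]
contact_force: [-0.2, 0.1, -0.1]
grip_width: 88.3
finger_force: 0.0
time: 22.4
tool_pos: [660.8, -42.8, 230.7]
tcp_rot: [-3.14, -0.004, -0.596]
contact_force: [-0.5, 0.1, -0.3]
grip_width: 91.9
finger_force: 0.0
time: 23.4
tool_pos: [494.6, 69.6, 277.2]
tcp_rot: [3.141, 0.0, -0.596]
contact_force: [-0.2, 1.0, -0.4]
grip_width: 91.9
finger_force: 0.0
```

View pics/end.png

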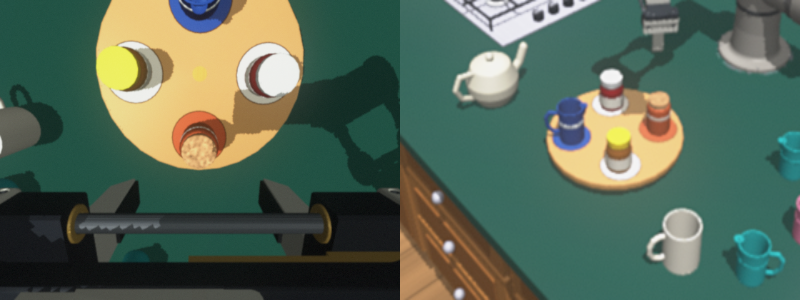

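The jug at (200,5) and the sugar at (199,130) stand centred on their inlays. Both are in one column with the brass dot, so the plate has not turned, and nothing else was disturbed.

```bash
python3 -c "
from plant import bot
print(bot.close_job())"
```

```text
the job is handed in; nothing more can be done
None
```

I put the jug on the blue inlay with its handle pointing straight out and the sugar jar on the terracotta inlay. In the last pictures the plate had not turned and the other things were undisturbed; the job is handed in, with no verdict returned.

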